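# Start a heated cycle on the ultrasonic cleaner

## Robot

A 6-joint arm with a two-finger parallel gripper is mounted at the origin on the work surface. World frame = base frame: x ahead of the robot, y to its left, z up, the work surface at z = 0. Lengths are in m, angles in rad, forces in N, time in s.
With the tool pointing down it reaches from about 0.35 to 0.975 m from the base axis. Payload 4.9 kg.
Tool frame: the origin (TCP) lies at the very end of the fingers, on their centre line; the grasp point (between the pads) lies 19 mm behind it; z points along the fingers, y is the line along which they close (so a half turn about z gives the same grasp; the last joint's range is limited). The gripper opens to 85 mm and grips with 20 to 120 N. Pads are 22 mm wide; open, the fingers measure 114 mm over their backs; the gripper's body (76 mm by 85 mm) begins 54 mm behind the grasp point. The pads swing forward as they close: fully open they stand 13 mm farther back than shut.
Start: joints at [-1.456, 0.053, 1.613, -0, 1.476, -0.119], TCP at [0.145, -0.608, 0.209] pointing down, gripper open.
Joint ranges: [-3.01, 3.01], [-1.01, 2.22], [0.06, 2.58], [-1.02, 4.17], [0.09, 2.62], [-3.14, 3.14]. Speed limits (rad/s): [2.57, 2.57, 3.14, 3.14, 3.14, 3.14].

## Interface

Orientations are given as a 3x3 rotation matrix whose columns are the frame's x, y, z axes.
In Python, from rig import get_obs, vision, ticket gives the robot as it stands. The module is installed in compiled form; this text tells all that it offers.
- The arm moves only by the shell command python3 -m handwheel 'ROWS' [FORCE]. ROWS is JSON, a list that holds one entry, the list of rows, each a list of 5 numbers: the shift along the tool's x, y, z in m, then the turn about the tool's z in degrees, then the opening, from 0 (shut) to 1 (fully open). A call has 1 to 5 rows; each row shifts and turns the commanded pose from where the row before left it, along the tool's axes as they then stand; what a row does not reach is not made up. A row lasts 1/10 s, in which the tool goes at most 50 mm and 8.59 degrees, less where a joint would pass 70% of its speed; a pose out of reach is approached as far as the arm can. A call with a gripper value outside its range is refused whole. The fingers move at their own pace and stop on an object; FORCE is the grip in N (left out, the last holds). Time passes only in rows, so rows that do not move let the fingers close. It gives the time, the measured TCP pose, the force, the opening and the grip force at its end, in the units of the state.
- get_obs(): the state, without advancing time (a new reading comes with each control period).
- vision.capture(name): name is "side" or "top"; returns a dict with "img" (384x512x3 uint8, red, green, blue), "z_map" (384x512 float32, m along the optical axis (not along the pixel's ray), 0 where there is no reading), "vfov" (degrees; the focal length in pixels is half the picture's height over the tangent of half this angle, whatever the lens; pixels are square), "cx", "cy" (the principal point, pixels), "rvec" (rotation vector, rad) and "tvec" (3), from world to camera coordinates, as OpenCV has them. Camera axes: x right, y down, z forward; pixel columns grow to the right and rows downward; lengths in m; the calibration is good to about 2 mm. A picture is of the moment at which its call begins.
- ticket.job_done(): hands the job in; it is judged then, once.
The state is a dict: "clock": time; "joint_positions": joint angles; "joint_velocities": joint speeds; "joint_torque": joint torques, N m; "position": TCP position; "orientation": TCP orientation; "ft_force": force on the tool from outside, world axes, zero at the start; "wrist_torque": the same for the moment, N m; "gripper_width": finger opening in m; "gripper_force": force on a finger pad.
Only numpy, scipy, OpenCV 4.12 (cv2) and the standard library are available. Lean on these libraries where they do the work, as an engineer would, in place of code of your own. Each camera call takes 0.05 s, during which the arm holds its last target. There are 200 camera calls.

## Task

Start a heated cleaning cycle on the white ultrasonic cleaner, only pushing and pressing with the fingertips, nothing is picked up: push its raised lid fully shut, then switch on the mains at the wide rocker, then the heater at the narrow rocker (each is on when the half away from you is pressed in), and last press the long bar-shaped start key in and let it come back up. Do not press the small round stop key, leave both rockers on and the lid shut, and leave the basket in the tank and everything else on the bench where it is.

Things in the scene. Friction and masses are not known exactly. Their poses are not given: they have to be found in the camera images.
- cleaner: White benchtop ultrasonic cleaner, fixed: 225 mm deep (x), 235 mm wide (y), tank rim 115 mm high. Origin: middle of its underside on the bench; own x points away from its control panel (roughly away from the robot), y to its left, z up. Sloping grey control panel in front (x -112 to -40 mm), tank with the lid over it behind (x -28 to +100)
- panel (a point): Middle of the panel's surface, 93 mm up at x -76 of the cleaner. Own x up the slope (20 degrees, away from the robot), y left, z out of the panel. Panel 77 mm long up the slope. Across its middle from left to right: wide black rocker (mains) at y +85 mm, narrow black rocker (heater) +40, small round white key (stop) -35, long white bar key (start) -83
- lid (a joint): Angle of the lid's hinge in rad: 0 shut, up to 1.4 open; starts between 0.5 and 0.95. The hinge is stiff: the lid stays where it is left and takes about 1 to 2 N at its front edge to close
- lid_hinge (a point): Middle of the lid's hinge line, which runs along the cleaner's y at the far (+x) rim, 115.5 mm above the bench; its axes turn with the lid (x from the front edge to the hinge, z out of the lid's top face)
- lid_front (a point): Middle of the lid's front edge on its top (outer) face, 148 mm from the hinge line. The lid is a white slab 148 x 230 x 14 mm with a grey window; its underside lies at the hinge line's height when shut
- mains (a joint): Wide rocker (paddle 27 mm long up the slope, 24 mm wide), rad: 0 off, 0.42 on. It tips about a line along the cleaner's y; off, its uphill half (away from the robot) stands proud, its end 10 mm out of the panel; on, that half lies parallel to the panel, 4.5 mm out. Tips with about 4 N on the end of the proud half and stays where it is left
- mains_half (a point): Point on the face of the wide rocker's uphill half, 11 mm from its tipping line: press here, into the panel. Its axes turn with the rocker (off: x up the slope, z out of the panel)
- heater (a joint): Narrow rocker (paddle 27 mm long up the slope, 12 mm wide), rad: 0 off, 0.42 on; works like the wide one
- heater_half (a point): Point on the face of the narrow rocker's uphill half, 11 mm from its tipping line: press here, into the panel
- start (a joint): Travel of the start key in m: 0 up, 0.004 fully in; a spring key, about 5 N to press right in, comes back by itself
- start_top (a point): Middle of the face of the start key, a bar 17 mm along the slope x 37 mm wide (y), standing 7 mm out of the panel; x up the slope, z out of the panel
- stop (a joint): Travel of the stop key in m: 0 up, 0.004 fully in; same spring
- stop_top (a point): Middle of the face of the stop key, round, 17 mm across, 7 mm out of the panel: leave alone
- basket: Shallow steel basket with some rings in it, 105 x 180 mm, 52 mm high with its two handles, loose in the tank under the lid, all below the rim. Origin: middle of its underside
- beaker: Loose glass beaker, 72 mm across, 85 mm high, left of the cleaner. Origin: middle of its underside
- bottle: Loose clear bottle, 60 mm across, 165 mm high, right of the tank. Origin: middle of its underside
- bowl: Loose white bowl, 90 mm across, 34 mm high, in front of the cleaner to the left. Origin: middle of its underside
- cone: Loose wooden ring cone, 48 mm across, 78 mm high, in front of the cleaner to the right. Origin: middle of its underside
- bar: Loose brown bar of polishing compound, 95 x 36 x 28 mm, right of the panel. Origin: middle of its underside
- pliers: Loose pliers lying flat, 140 mm long, 14 mm high, left of the cleaner beyond the beaker. Origin: on the bench under the middle
- tweezers: Loose steel tweezers lying flat, 130 mm long, 7 mm high, in front of the cleaner. Origin: on the bench under the middle
There are look-alikes about, which are no part of the job. There is more than one size of the basket; the job needs the middle-sized.

How it is judged:
On the way, in this order (a step that is already met when the one before it is completed fails the run):
1. the lid is pushed shut (value of joint lid below 0.04 rad), for 0.1 s.
2. the wide mains rocker is switched on (value of joint mains above 0.3 rad), for 0.1 s.
3. the narrow heater rocker is switched on (value of joint heater above 0.3 rad), for 0.1 s.
4. the start key is pressed in (value of joint start above 0.0025 m), for 0.02 s.
At the end, for the whole second after the job is handed in: The lid is shut (within 0.04 rad), both rockers are on (beyond 0.3 of 0.42 rad), the start and stop keys are up (within 1 mm), the basket stands on the tank's floor (within 6 mm), and every bystander is within 20 mm of where it began (value of joint lid below 0.04 rad and value of joint each of mains, heater above 0.3 rad and value of joint each of start, stop below 0.001 m and z of basket in the frame of cleaner below 0.056 m and distance of each of beaker, bottle, bowl, cone, bar, pliers, tweezers from where it was at the start of the episode below 0.02 m); the robot touches nothing.
It fails at once if the stop key is pressed (value of joint stop above 0.002 m).
It fails at once if the mains is switched on while the lid is open (value of joint mains above 0.3 rad and value of joint lid above 0.06 rad).
It fails at once if the heater is switched on before the mains (value of joint heater above 0.3 rad and value of joint mains below 0.2 rad).
It fails at once if the start key is pressed before the heater is on (value of joint start above 0.0025 m and value of joint heater below 0.2 rad).
It fails at once if the basket is lifted, or something else on the bench is lifted or knocked out of its place (z of basket in the frame of cleaner above 0.062 m or distance of any of beaker, bottle, bowl, cone, bar, pliers, tweezers from where it was at the start of the episode above 0.03 m).
It also fails if it takes over 42 s, if anything falls off the work surface, if the arm or the gripper's body presses on something with over 40 N, if the wrist force passes 120 N, or if a joint passes its speed limit or range.

## Working session

There is one attempt and no reset: what is moved stays moved. The work goes in short steps, Python scripts to look and compute and a shell command to move; the robot and the scene stay as the last step left them, time stands still between calls to the robot, and variables do not carry over. Pictures are saved under pics/ and viewed, at most 10 in all, crops included, and the job is handed in when it is done.

```bash
mkdir -p pics; cat > h.py <<'E'
import numpy as np, cv2
from rig import get_obs, vision, ticket
def cap(n):
    d=vision.capture(n); h,w=d["img"].shape[:2]
    f=h/2/np.tan(np.radians(d["vfov"])/2)
    R=cv2.Rodrigues(np.array(d["rvec"],float))[0]; t=np.array(d["tvec"],float).ravel()
    d.update(f=f,R=R,t=t); return d
def pts(d):
    z=d["z_map"]; v,u=np.mgrid[:z.shape[0],:z.shape[1]]
    c=np.stack([(u-d["cx"])/d["f"]*z,(v-d["cy"])/d["f"]*z,z],-1)
    return (c-d["t"])@d["R"]
def save(d,fn): cv2.imwrite(fn,d["img"][:,:,::-1])
E
python3 - <<'E'
from h import *
a=cap("side");b=cap("top")
cv2.imwrite("pics/a.png",a["img"][:,:,::-1]);cv2.imwrite("pics/b.png",b["img"][:,:,::-1])
for d in(a,b):
    np.set_printoptions(precision=4,suppress=True);print(-d["R"].T@d["t"],d["R"][2],d["f"],d["cx"],d["cy"],(d["z_map"]>0).mean())
o=get_obs();print(o["clock"],o["position"],o["orientation"])
np.savez("first.npz",a=pts(a),b=pts(b),ai=a["img"],bi=b["img"],az=a["z_map"],bz=b["z_map"])
E
```

```text
[ 0.415  -0.9187  0.8037] [ 0.1253  0.7994 -0.5876] 476.1108937896081 256.2866273938903 185.79325618757557 0.9958292643229166
[0.4609 0.0393 1.139 ] [ 0.0964  0.0147 -0.9952] 376.66453537937923 258.72590993836064 183.41099659876937 0.9960734049479166
0.1 [ 0.1448 -0.6074  0.2076] [[ 0.9728  0.2317 -0.0002]
 [ 0.2317 -0.9728  0.0018]
 [ 0.0002 -0.0018 -1.    ]]
```

View pics/a.png

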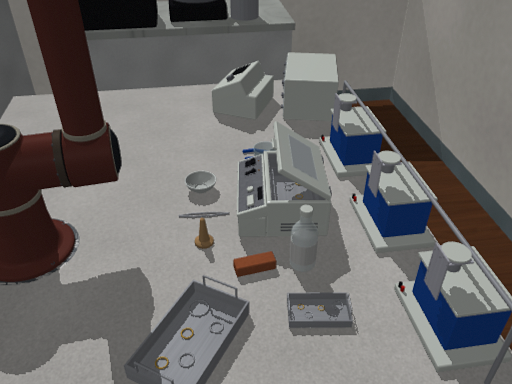

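View pics/b.png

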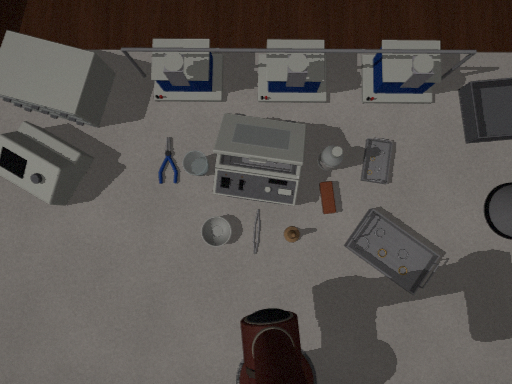

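The side view shows the cleaner at about (283,195) with the lid raised. In the top view it is at (260,160): rockers near (226,183) and (241,184), stop key (267,190), start key (285,192). Next I'll crop the panel in both views.

```bash
python3 - <<'E'
from h import *
z=np.load("first.npz")
A=cv2.resize(z["ai"][115:245,225:345],None,fx=4.5,fy=4.5,interpolation=2)[:,:,::-1]
B=cv2.resize(z["bi"][105:210,205:315],None,fx=5,fy=5,interpolation=2)[:,:,::-1]
cv2.imwrite("pics/c.png",A);cv2.imwrite("pics/d.png",B)
np.set_printoptions(precision=3,suppress=True)
b=z["b"]
for u,v in [(226,183),(241,184),(267,190),(285,192),(255,190),(260,150),(225,150),(298,155),(260,120),(222,120),(302,124)]: print(u,v,b[v,u])
E
```

```text
226 183 [0.562 0.146 0.098]
241 184 [0.559 0.104 0.103]
267 190 [0.543 0.032 0.101]
285 192 [ 0.538 -0.018  0.103]
255 190 [0.544 0.065 0.09 ]
260 150 [0.637 0.051 0.198]
225 150 [0.635 0.139 0.206]
298 155 [ 0.625 -0.045  0.198]
260 120 [0.732 0.053 0.133]
222 120 [0.727 0.155 0.149]
302 124 [ 0.723 -0.062  0.132]
```

View pics/c.png

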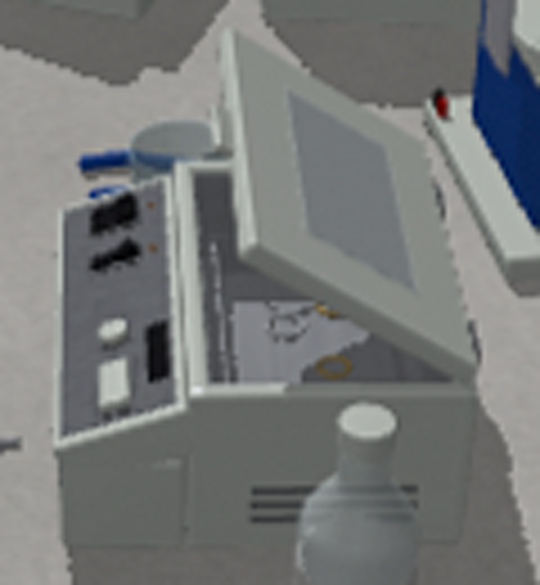

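View pics/d.png

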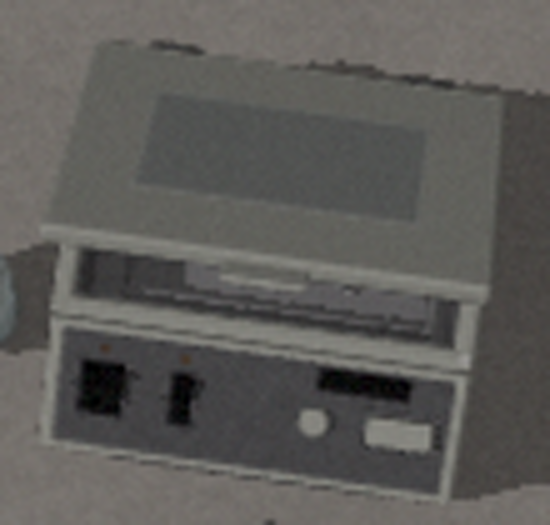

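The crops show four controls. Top-view pixels are mains (225.4,182.6), heater (241.4,184.6), stop (267.6,189.4) and start (284.6,192). Side-view pixels are (250.3,162.3), (250.6,171.4), (249.9,188.3) and (250.3,199.9). The lid front edge runs from about (214,151) to (302,164) in the top view. I'll refine these by thresholding and triangulate.

```bash
cat > m.py <<'E'
from h import *
np.set_printoptions(precision=4,suppress=True)
a=cap("side");b=cap("top")
top=[(225.4,182.6,0),(241.4,184.6,0),(267.6,189.4,1),(284.6,192,1)]
sid=[(250.3,162.3,0),(250.6,171.4,0),(249.9,188.3,1),(250.3,199.9,1)]
def cen(d,u,v,w):
    g=cv2.cvtColor(d["img"],cv2.COLOR_RGB2GRAY).astype(float); r=9
    U,V=int(round(u)),int(round(v)); p=g[V-r:V+r+1,U-r:U+r+1]; bg=np.median(p)
    m=((p>bg+35) if w else (p<bg-35)).astype(np.uint8)
    n,l,s,c=cv2.connectedComponentsWithStats(m)
    k=min(range(1,n),key=lambda i:np.hypot(*(c[i]-r))-s[i,4]*.05)
    return c[k]+[U-r,V-r],s[k]
P=lambda d:np.array([[d["f"],0,d["cx"]],[0,d["f"],d["cy"]],[0,0,1]])@np.c_[d["R"],d["t"]]
W=[]
for q,p in zip(top,sid):
    x,s1=cen(b,*q);y,s2=cen(a,*p)
    X=cv2.triangulatePoints(P(b),P(a),x,y).ravel();X=X[:3]/X[3];W.append(X);print(x,s1[2:],y,s2[2:],X)
W=np.array(W)
L=np.array([85,40,-35,-83])/1e3
A=np.polyfit(L,W,1);ey=A[0];print("dir",ey,"|",np.linalg.norm(ey),"mid",A[1],"res",W-(np.outer(L,ey)+A[1]))
yaw=np.arctan2(-ey[0],ey[1]);print("yaw deg",np.degrees(yaw))
z=pts(b);img=b["img"]
# panel plane from depth
c,s=np.cos(yaw),np.sin(yaw)
ex=np.array([c,s]);eyy=np.array([-s,c]);m=A[1][:2]
for n,Z in(("top",z),("side",pts(a))):
    d=Z[...,:2]-m;lx=d@ex;ly=d@eyy
    k=(abs(lx)<.028)&(abs(ly-.003)<.018)&(Z[...,2]>.05)&(Z[...,2]<.14)
    print(n,"panel z=",np.polyfit(lx[k],Z[...,2][k],1),k.sum())
    k=(abs(ly)<.10)&(lx>.03)&(lx<.2)&(Z[...,2]>.135)&(Z[...,2]<.3)
    f=np.polyfit(lx[k],Z[...,2][k],1);print("lid fit",f,"ang",np.arctan(-f[0]),"lx range",np.percentile(lx[k],[1,99]),"zmax",np.percentile(Z[...,2][k],99))
E
python3 m.py
```

```text
[224.8941 182.0471] [ 9 11 85] [250.1471 162.3382] [11  9 68] [0.565  0.1486 0.0994]
[240.8537 184.4634] [ 5 10 41] [250.5641 171.4615] [11  7 39] [0.5593 0.104  0.1001]
[266.9091 188.9091] [ 5  5 22] [249.6316 187.5263] [ 6  4 19] [0.5469 0.0318 0.1016]
[284.1061 191.5   ] [13  6 66] [249.7167 199.4833] [ 7 11 60] [ 0.5403 -0.0158  0.1009]
dir [ 0.15    0.9761 -0.0111] | 0.9876678304512153 mid [0.5526 0.0654 0.1005] res [[-0.0004  0.0002 -0.0002]
 [ 0.0007 -0.0005  0.    ]
 [-0.0005  0.0005  0.0007]
 [ 0.0001 -0.0002 -0.0005]]
yaw deg -8.735732139856822
top panel z= [0.3687 0.0938] 264
lid fit [-0.6334  0.2503] ang 0.5646478950014142 lx range [0.0563 0.1783] zmax 0.20999773370517927
side panel z= [0.3646 0.0949] 173
lid fit [-0.6382  0.253 ] ang 0.5680130584411724 lx range [0.0571 0.1813] zmax 0.2106668219103221
```

```bash
python3 -m handwheel '[[[0,0,-0.04,7.37,0],[0,0,-0.04,7.37,0],[0,0,-0.04,7.37,0],[0.022,-0.042,0,0,0],[0.022,-0.042,0,0,0]]]' 40
for i in 1 2 3; do python3 -m handwheel '[[[0.022,-0.042,0,0,0],[0.022,-0.042,0,0,0],[0.022,-0.042,0,0,0],[0.022,-0.042,0,0,0],[0.022,-0.042,0,0,0]]]'; done
```

```text
clock: 0.7
position: [0.2011, -0.5319, 0.3306]
orientation: [[0.988, -0.154, 0.001], [-0.154, -0.988, -0.003], [0.001, 0.003, -1.0]]
ft_force: [0.4, 0.2, -0.9]
gripper_width: 0.0124
gripper_force: 0.0
clock: 1.2
position: [0.3422, -0.339, 0.3286]
orientation: [[0.988, -0.152, 0.0], [-0.152, -0.988, -0.0], [0.0, 0.0, -1.0]]
ft_force: [0.6, -1.3, -0.3]
gripper_width: -0.0003
gripper_force: 0.0
clock: 1.7
position: [0.4828, -0.1479, 0.3287]
orientation: [[0.988, -0.151, 0.0], [-0.151, -0.988, -0.0], [0.0, 0.0, -1.0]]
ft_force: [1.0, -0.3, -0.2]
gripper_width: 0.0001
gripper_force: 0.0
clock: 2.2
position: [0.6234, 0.043, 0.3284]
orientation: [[0.989, -0.151, -0.0], [-0.151, -0.989, -0.0], [-0.0, 0.0, -1.0]]
ft_force: [0.3, 0.2, 0.6]
gripper_width: 0.0001
gripper_force: 0.0
```

```bash
python3 -m handwheel '[[[0,0,0.035,0,0],[0,0,0.035,0,0],[0,0,0.03,0,0],[0,0,0,0,0],[0,0,0,0,0]]]'
cat > p.py <<'E'
from h import *
a=cap("side");o=get_obs();m=np.array([.5526,.0654]);y=np.radians(-8.74);d=o["position"][:2]-m
ex=np.array([np.cos(y),np.sin(y)]);ey=np.array([-ex[1],ex[0]])
print(o["clock"],"local x,y,z",(d@ex).round(4),(d@ey).round(4),np.round(o["position"][2],4),"F",np.round(o["ft_force"],1))
Z=pts(a);D=Z[...,:2]-m;lx=D@ex;ly=D@ey
k=(abs(ly-.0)<.1)&(abs(ly-(d@ey))>.05)&(lx>.09)&(lx<.17)&(Z[...,2]>.12)&(Z[...,2]<.3)
print("lid",-np.arctan(np.polyfit(lx[k],Z[...,2][k],1)[0]),k.sum())
import sys
if len(sys.argv)>1: cv2.imwrite("pics/"+sys.argv[1],cv2.resize(a["img"][60:260,190:390],None,fx=3,fy=3,interpolation=2)[:,:,::-1])
E
python3 p.py e.png
```

```text
clock: 2.7
position: [0.6224, 0.0411, 0.2286]
orientation: [[0.988, -0.152, -0.001], [-0.152, -0.988, 0.0], [-0.001, 0.0, -1.0]]
ft_force: [-0.4, -0.5, 1.0]
gripper_width: -0.0004
gripper_force: 0.0
2.75 local x,y,z 0.0737 -0.0134 0.2305 F [-1.2  0.7  0.9]
lid 0.590047398204739 592
```

View pics/e.png

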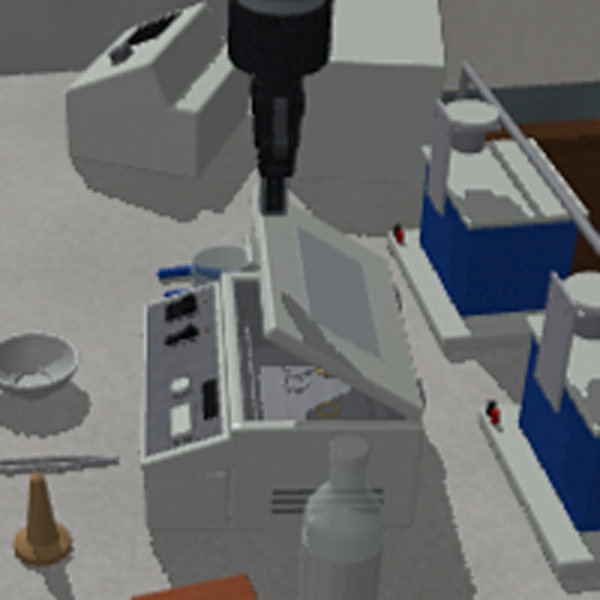

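The fingertips (about 272,205 in this crop) stand just above the lid's front edge. I'll press down.

```bash
python3 -m handwheel '[[[0,0,0.01,0,0],[0,0,0.01,0,0],[0,0,0.01,0,0],[0,0,0.01,0,0],[0,0,0.01,0,0]]]'
python3 p.py
```

```text
clock: 3.25
position: [0.6223, 0.0411, 0.1781]
orientation: [[0.988, -0.152, -0.001], [-0.152, -0.988, 0.0], [-0.001, 0.0, -1.0]]
ft_force: [0.0, 0.1, 1.1]
gripper_width: 0.0001
gripper_force: 0.8
3.3 local x,y,z 0.0719 -0.0135 0.1759 F [-0.3  0.2 -0.1]
lid 0.5295589396180724 592
```

```bash
python3 -m handwheel '[[[0,0,0.01,0,0],[0,0,0.01,0,0],[0,0,0.01,0,0],[0,0,0.01,0,0],[0,0,0.006,0,0]]]'
python3 p.py f.png
```

```text
clock: 3.8
position: [0.6219, 0.0412, 0.131]
orientation: [[0.988, -0.152, -0.002], [-0.152, -0.988, 0.0], [-0.002, 0.0, -1.0]]
ft_force: [-0.2, 0.3, 1.5]
gripper_width: 0.0001
gripper_force: 0.7
3.85 local x,y,z 0.0718 -0.0134 0.1301 F [ 0.1  0.1 -0.8]
lid 0.20694052931501772 649
```

View pics/f.png

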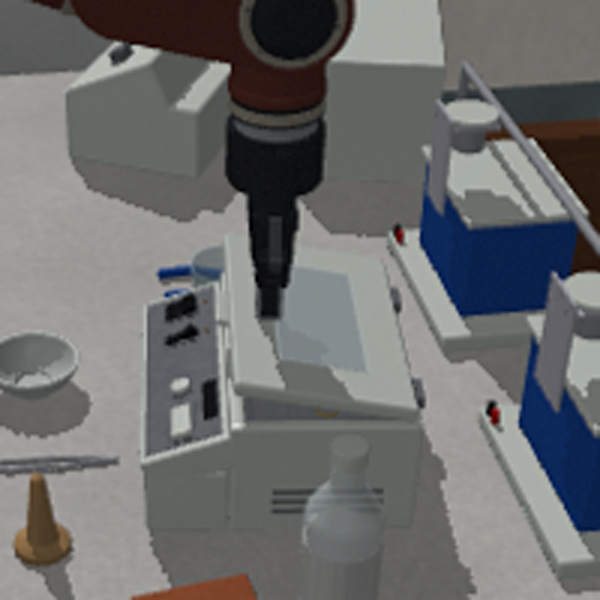

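The lid is down to about 0.2 rad and still open a little at the front (gap near (235,400)). I'll check the actual fingertip height against the TCP, then continue.

```bash
cat > q.py <<'E'
from h import *
np.set_printoptions(precision=4,suppress=True)
a=cap("side");Z=pts(a);g=a["img"].max(-1);o=get_obs();print(o["position"],o["clock"])
for v in range(148,172,2):
    r=[(u,Z[v,u]) for u in range(268,292) if g[v,u]<55]
    if r: print(v,r[0][0],r[-1][0],np.median([x[1] for x in r],0))
for u,v in [(275,170),(285,185),(300,175),(300,160),(270,180),(310,190)]: print(u,v,g[v,u],Z[v,u])
E
python3 q.py
```

```text
[0.6218 0.0412 0.1308] 3.9
148 275 285 [ 0.6101 -0.0188  0.2416]
150 275 285 [ 0.6121 -0.0102  0.2313]
152 275 285 [ 0.6142 -0.0021  0.2205]
154 275 285 [0.6177 0.0111 0.2062]
156 276 282 [0.6196 0.0304 0.1883]
158 277 282 [0.6207 0.0293 0.1833]
160 277 282 [0.6209 0.0302 0.1768]
162 277 282 [0.621  0.0303 0.1713]
164 277 282 [0.6205 0.0276 0.1671]
275 170 166 [0.6074 0.0167 0.1583]
285 185 105 [ 0.6208 -0.0392  0.152 ]
300 175 143 [0.668  0.0076 0.1435]
300 160 143 [0.6836 0.0745 0.1427]
270 180 165 [ 0.5884 -0.0208  0.157 ]
310 190 164 [ 0.6786 -0.0512  0.1398]
```

```bash
python3 - <<'E'
from h import *
a=cap("side")
for p in [(.6224,.0411,.2305),(.6218,.0412,.1308)]:
    c=a["R"]@np.array(p)+a["t"];u=c[0]/c[2]*a["f"]+a["cx"];v=c[1]/c[2]*a["f"]+a["cy"];print(u,v,"crop",(u-190)*3,(v-60)*3)
E
```

```text
280.0603751009744 138.56600509997608 crop 270.1811253029232 235.69801529992824
278.5843185275979 173.2054865262281 crop 265.7529555827936 339.61645957868427
```

The real fingertip end sits about 22 mm above the reported TCP; image and lid contact agree. I'll continue down by that much.

```bash
python3 -m handwheel '[[[0,0,0.008,0,0],[0,0,0.007,0,0],[0,0,0.005,0,0],[0,0,0.002,0,0],[0,0,0,0,0]]]'
python3 p.py
```

```text
clock: 4.45
position: [0.6224, 0.0411, 0.11]
orientation: [[0.988, -0.151, -0.001], [-0.151, -0.988, -0.0], [-0.001, 0.0, -1.0]]
ft_force: [0.7, -0.8, -0.5]
gripper_width: -0.0
gripper_force: 0.0
4.5 local x,y,z 0.0729 -0.0134 0.1104 F [-0.4  0.1  0.7]
lid 0.024561843883491696 668
```

```bash
python3 -m handwheel '[[[0,0,0.003,0,0],[0,0,0.002,0,0],[0,0,0,0,0]]]'
python3 p.py
```

```text
clock: 4.8
position: [0.623, 0.0411, 0.1069]
orientation: [[0.988, -0.152, 0.001], [-0.152, -0.988, -0.0], [0.001, 0.0, -1.0]]
ft_force: [-2.3, -1.2, 4.2]
gripper_width: 0.0001
gripper_force: 2.4
4.85 local x,y,z 0.0733 -0.0133 0.1069 F [-1.9 -1.2  4.9]
lid 0.007249623642583997 663
```

```bash
python3 -m handwheel '[[[0,0,0.004,0,0],[0,0,0,0,0],[0,0,0,0,0]]]'
python3 p.py
```

```text
clock: 5.15
position: [0.6231, 0.0411, 0.1068]
orientation: [[0.989, -0.151, 0.0], [-0.151, -0.989, -0.0], [0.0, 0.0, -1.0]]
ft_force: [-11.0, -0.1, 21.1]
gripper_width: 0.0003
gripper_force: 10.1
5.2 local x,y,z 0.0734 -0.0133 0.1068 F [-11.4   0.2  20.7]
lid 0.0012075101365538324 666
```

The lid is shut on its hard stop. Lifting, then moving over the mains rocker.

```bash
python3 -m handwheel '[[[0,0,-0.03,0,0],[0,0,-0.03,0,0],[-0.022,-0.032,0,0,0],[-0.022,-0.032,0,0,0],[-0.022,-0.033,0,0,0]]]'
python3 -m handwheel '[[[0,0,0.02,0,0],[0,0,0.02,0,0],[0,0,0.01,0,0],[0,0,0,0,0],[0,0,0,0,0]]]'
python3 p.py
```

```text
clock: 5.7
position: [0.5719, 0.1478, 0.1621]
orientation: [[0.988, -0.153, 0.001], [-0.153, -0.988, 0.0], [0.001, -0.0, -1.0]]
ft_force: [-0.3, -0.4, -0.2]
gripper_width: -0.0003
gripper_force: 0.0
clock: 6.2
position: [0.5725, 0.1468, 0.1121]
orientation: [[0.988, -0.152, 0.001], [-0.152, -0.988, 0.0], [0.0, -0.0, -1.0]]
ft_force: [-0.4, -0.2, -0.0]
gripper_width: 0.0
gripper_force: 0.0
6.25 local x,y,z 0.0078 0.0836 0.1128 F [ 0.5 -0.   0.6]
lid 0.010217701075799049 1022
```

```bash
python3 -m handwheel '[[[0,0,0.015,0,0],[0,0,0.008,0,0],[0,0,0.003,0,0],[0,0,0,0,0]]]'
python3 -m handwheel '[[[0,0,0.003,0,0],[0,0,0.002,0,0],[0,0,0,0,0]]]'
```

```text
clock: 6.65
position: [0.5715, 0.1468, 0.0846]
orientation: [[0.988, -0.152, -0.002], [-0.152, -0.988, -0.0], [-0.002, 0.0, -1.0]]
ft_force: [0.6, -0.7, 0.1]
gripper_width: 0.0002
gripper_force: 0.0
clock: 6.95
position: [0.5736, 0.1469, 0.0821]
orientation: [[0.988, -0.152, 0.003], [-0.152, -0.988, -0.0], [0.003, -0.001, -1.0]]
ft_force: [2.2, -1.5, 3.2]
gripper_width: -0.0004
gripper_force: 1.7
```

```bash
python3 -m handwheel '[[[0,0,0.002,0,0],[0,0,0.001,0,0],[0,0,0,0,0]]]'
python3 -m handwheel '[[[0,0,0.003,0,0],[0,0,0,0,0]]]'
```

```text
clock: 7.25
position: [0.5747, 0.1468, 0.0798]
orientation: [[0.988, -0.152, 0.006], [-0.152, -0.988, -0.0], [0.006, -0.001, -1.0]]
ft_force: [4.2, -2.3, 4.5]
gripper_width: 0.0002
gripper_force: 2.5
clock: 7.45
position: [0.5753, 0.1468, 0.0784]
orientation: [[0.988, -0.152, 0.007], [-0.152, -0.988, -0.0], [0.007, -0.001, -1.0]]
ft_force: [1.7, -2.4, 10.3]
gripper_width: -0.0002
gripper_force: 5.5
```

```bash
python3 -m handwheel '[[[0,0,0.003,0,0],[0,0,0,0,0],[0,0,-0.03,0,0],[0,0,-0.03,0,0],[0,0,0,0,0]]]'
cat > r.py <<'E'
from h import *
import sys
exec(open("p.py").read().split("import sys")[0])
b=cap("top")
A=cv2.resize(a["img"][140:225,230:290],None,fx=7,fy=7,interpolation=2);B=cv2.resize(b["img"][150:210,205:315],None,fx=3.5,fy=3.5,interpolation=2)
c=np.zeros((600,800,3),np.uint8);c[:A.shape[0],:A.shape[1]]=A;c[:B.shape[0],420:800]=B[:,:380];cv2.imwrite("pics/"+sys.argv[1],c[:,:,::-1])
E
python3 r.py g.png
```

```text
clock: 7.95
position: [0.5749, 0.1476, 0.1366]
orientation: [[0.988, -0.151, 0.008], [-0.151, -0.988, 0.001], [0.008, -0.003, -1.0]]
ft_force: [0.8, -0.6, 0.2]
gripper_width: 0.0003
gripper_force: 0.0
8.0 local x,y,z 0.0082 0.0842 0.134 F [-0.4 -0.6 -0.3]
lid 0.011437063737313803 1016
```

View pics/g.png

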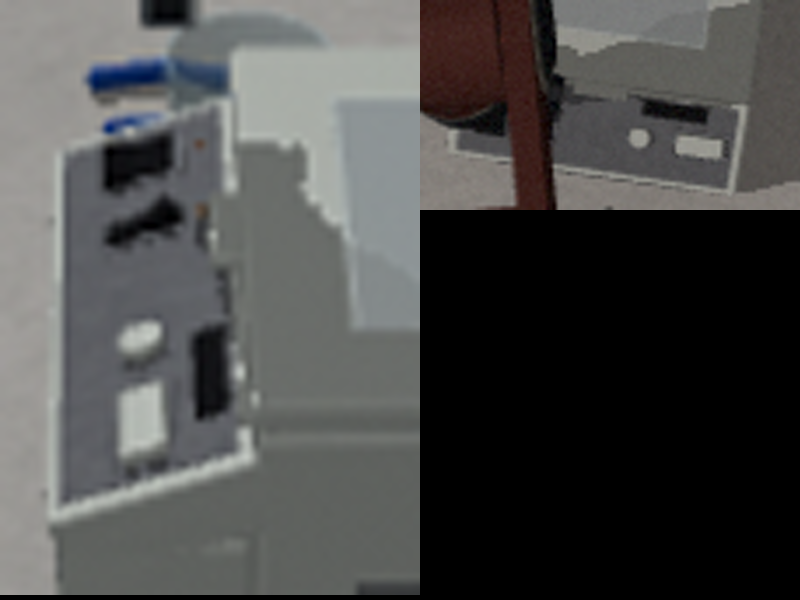

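The mains rocker (about 137,163 in the crop) no longer shows the proud uphill end that the heater (145,220) still has. I'll confirm with depth relative to the panel plane.

```bash
cat > s.py <<'E'
from h import *
a=cap("side");m=np.array([.5526,.0654]);y=np.radians(-8.74);ex=np.array([np.cos(y),np.sin(y)]);ey=np.array([-ex[1],ex[0]])
def prof(Z):
    D=Z[...,:2]-m;lx=D@ex;ly=D@ey;h=(Z[...,2]-.0945-.364*lx)*.94*1e3
    for n,c,w in(("mains",.084,.010),("heater",.039,.005),("start",-.082,.014),("stop",-.035,.006)):
        print(n,[(round(x*1e3),round(float(np.median(h[k])),1),int(k.sum())) for x in np.arange(-.016,.017,.004) for k in [(abs(ly-c)<w)&(abs(lx-x)<.002)&(h>-5)&(h<25)] if k.any()])
prof(np.load("first.npz")["a"]);print("now");prof(pts(a))
E
python3 s.py
```

```text
mains [(-16, -0.6, 5), (-12, 3.9, 11), (-8, 3.4, 5), (-4, 3.7, 10), (0, 4.7, 5), (4, 7.7, 13), (8, 9.1, 7), (12, 3.5, 12), (16, 0.4, 5)]
heater [(-16, 0.6, 3), (-12, 2.2, 6), (-8, 0.8, 3), (-4, 3.8, 5), (0, 2.2, 4), (4, 7.1, 7), (8, 7.8, 5), (12, 4.1, 6), (16, -0.3, 3)]
start [(-16, -0.3, 7), (-12, -0.7, 14), (-8, 0.4, 13), (-4, 5.2, 10), (0, 5.9, 15), (4, 5.5, 12), (8, 4.3, 10), (12, -0.0, 14), (16, -0.4, 7)]
stop [(-16, -0.6, 4), (-12, -0.4, 2), (-8, 0.0, 7), (-4, 3.6, 4), (0, 5.5, 10), (4, 5.5, 9), (8, 1.5, 4), (12, -0.1, 8), (16, 0.2, 3)]
now
mains [(-16, 1.2, 4), (-12, 8.1, 13), (-8, 7.8, 5), (-4, 5.3, 12), (0, 3.5, 5), (4, 4.8, 10), (8, 4.5, 5), (12, 2.8, 10), (16, 0.3, 5)]
heater [(-16, 0.6, 2), (-12, 3.0, 7), (-8, 4.1, 4), (-4, 3.6, 5), (0, 2.3, 2), (4, 5.4, 9), (8, 3.4, 5), (12, 2.9, 9), (16, -0.0, 2)]
start [(-16, 0.2, 7), (-12, -0.7, 14), (-8, 2.5, 12), (-4, 5.8, 8), (0, 5.4, 17), (4, 5.2, 13), (8, 3.8, 8), (12, 0.1, 15), (16, -1.6, 6)]
stop [(-16, -0.4, 7), (-12, -1.0, 4), (-8, 0.3, 9), (-4, 4.8, 5), (0, 5.9, 9), (4, 4.8, 10), (8, 2.7, 3), (12, 0.3, 4), (16, -0.6, 3)]
```

Mains is confirmed on. Next is the heater.

```bash
python3 -m handwheel '[[[-0.001,0.023,0,0,0],[0,0.022,0.01,0,0],[0,0,0.015,0,0],[0,0,0.01,0,0],[0,0,0,0,0]]]'
python3 p.py
```

```text
clock: 8.6
position: [0.5619, 0.1031, 0.0929]
orientation: [[0.988, -0.151, -0.006], [-0.151, -0.988, 0.0], [-0.006, 0.001, -1.0]]
ft_force: [-0.7, 0.3, 0.7]
gripper_width: -0.0003
gripper_force: 0.0
8.65 local x,y,z 0.0044 0.039 0.0944 F [-0.  -0.3  0.5]
lid 0.006365112517737866 782
```

```bash
python3 -m handwheel '[[[0.002,0,0.004,0,0],[0,0,0.002,0,0],[0,0,0,0,0],[0,0,0,0,0]]]'
python3 -m handwheel '[[[0,0,0.003,0,0],[0,0,0.003,0,0],[0,0,0,0,0]]]'
python3 -m handwheel '[[[0,0,0.002,0,0],[0,0,0.001,0,0],[0,0,0,0,0]]]'
```

```text
clock: 9.05
position: [0.5665, 0.1025, 0.091]
orientation: [[0.988, -0.151, 0.001], [-0.151, -0.988, 0.0], [0.001, -0.0, -1.0]]
ft_force: [0.3, 0.5, 0.6]
gripper_width: -0.0001
gripper_force: 0.0
clock: 9.35
position: [0.5658, 0.1023, 0.084]
orientation: [[0.988, -0.152, -0.001], [-0.152, -0.988, -0.0], [-0.001, 0.0, -1.0]]
ft_force: [-1.0, 0.0, -0.4]
gripper_width: -0.0001
gripper_force: 0.0
clock: 9.65
position: [0.5669, 0.1023, 0.0825]
orientation: [[0.988, -0.152, 0.001], [-0.152, -0.988, -0.0], [0.001, -0.0, -1.0]]
ft_force: [-0.0, 0.0, 3.3]
gripper_width: 0.0001
gripper_force: 1.7
```

```bash
python3 -m handwheel '[[[0,0,0.003,0,0],[0,0,0.002,0,0],[0,0,0,0,0]]]'
python3 -m handwheel '[[[0,0,0.003,0,0],[0,0,0,0,0]]]'
```

```text
clock: 9.95
position: [0.5689, 0.102, 0.0786]
orientation: [[0.988, -0.152, 0.006], [-0.152, -0.988, -0.0], [0.006, -0.001, -1.0]]
ft_force: [3.7, -1.5, 4.5]
gripper_width: 0.0001
gripper_force: 2.4
clock: 10.15
position: [0.5693, 0.1021, 0.0781]
orientation: [[0.988, -0.151, 0.006], [-0.151, -0.988, -0.001], [0.006, -0.0, -1.0]]
ft_force: [-2.4, -1.6, 16.0]
gripper_width: -0.0003
gripper_force: 7.9
```

```bash
python3 -m handwheel '[[[0,0,-0.03,0,0],[0,0,-0.03,0,0],[-0.003,0.04,0,0,0],[-0.003,0.04,0,0,0],[-0.003,0.041,0,0,0]]]'
python3 -m handwheel '[[[0,0,0.0,0,0],[0,0,0,0,0]]]'
python3 s.py | tail -4; python3 r.py i.png
```

```text
clock: 10.65
position: [0.5384, -0.0166, 0.1334]
orientation: [[0.989, -0.15, -0.0], [-0.15, -0.989, 0.0], [-0.0, -0.0, -1.0]]
ft_force: [0.3, -0.9, -0.5]
gripper_width: -0.0002
gripper_force: 0.0
clock: 10.85
position: [0.5386, -0.0164, 0.1331]
orientation: [[0.988, -0.153, -0.001], [-0.153, -0.988, 0.001], [-0.001, -0.001, -1.0]]
ft_force: [0.2, 0.4, 0.2]
gripper_width: 0.0
gripper_force: 0.0
mains [(12, 0.9, 4), (16, -0.6, 2)]
heater [(-16, 1.7, 1), (12, 0.1, 4), (16, 1.3, 2)]
start [(-16, -0.3, 8), (-12, -0.8, 13), (-8, 1.9, 16), (-4, 5.6, 10), (0, 4.8, 15), (4, 6.1, 12), (8, 4.4, 9), (12, 0.2, 14), (16, -1.2, 6)]
stop [(-16, -0.5, 7), (-12, -1.7, 3), (-8, 0.1, 8), (-4, 4.0, 5), (0, 4.2, 11), (4, 4.7, 10), (8, 1.2, 4), (12, 0.4, 6), (16, -1.4, 3)]
10.95 local x,y,z -0.0013 -0.0817 0.1332 F [ 0.4 -1.   0. ]
lid 0.01359875504714736 857
```

View pics/i.png

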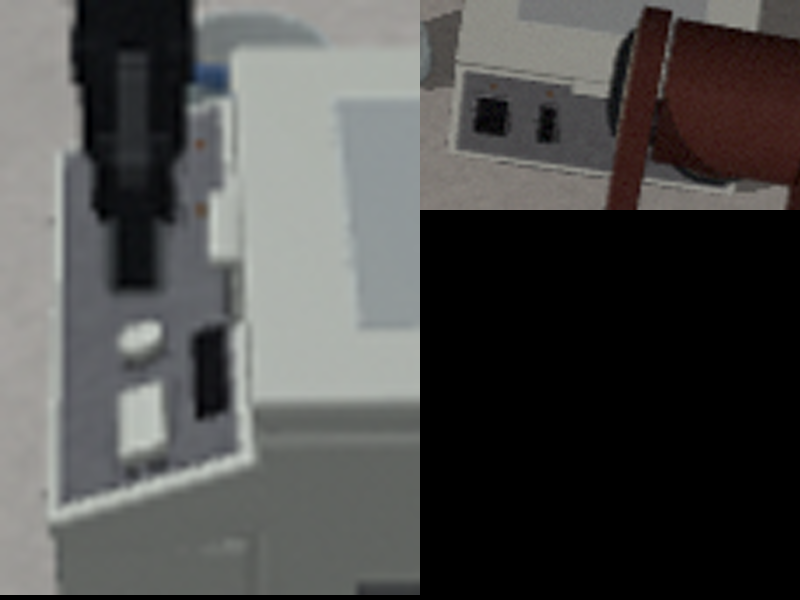

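The gripper hides the rockers in the side view, but the top view shows both (490,117 and 547,124). I'll check their depth profile from the top.

```bash
sed 's/cap("side")/cap("top")/; s/\["a"\]/["b"]/' s.py > s2.py; python3 s2.py | grep -v st
```

```text
mains [(-16, 2.7, 11), (-12, 2.9, 13), (-8, 4.3, 9), (-4, 3.5, 10), (0, 4.4, 12), (4, 7.9, 11), (8, 7.6, 9), (12, 2.1, 11), (16, 0.6, 9)]
heater [(-16, 0.7, 6), (-12, 3.4, 6), (-8, 4.6, 6), (-4, 3.1, 5), (0, 4.4, 5), (4, 6.9, 6), (8, 7.0, 6), (12, 2.2, 4), (16, 1.0, 6)]
now
mains [(-16, 7.3, 10), (-12, 7.3, 12), (-8, 5.8, 11), (-4, 4.3, 11), (0, 3.2, 10), (4, 3.1, 11), (8, 3.4, 10), (12, 1.0, 9), (16, 0.5, 12)]
heater [(-16, 2.7, 6), (-12, 6.8, 6), (-8, 5.7, 6), (-4, 3.9, 3), (0, 2.7, 6), (4, 3.5, 5), (8, 3.1, 7), (12, -0.6, 4), (16, 0.0, 6)]
```

Both rockers are on. Pressing the start key.

```bash
python3 -m handwheel '[[[0,0,0.02,0,0],[0,0,0.02,0,0],[0,0,0.008,0,0],[0,0,0,0,0]]]'
python3 -m handwheel '[[[0,0,0.003,0,0],[0,0,0.002,0,0],[0,0,0.002,0,0],[0,0,0,0,0]]]'
python3 -m handwheel '[[[0,0,0.002,0,0],[0,0,0.001,0,0],[0,0,0,0,0]]]'
```

```text
clock: 11.45
position: [0.5379, -0.015, 0.084]
orientation: [[0.989, -0.15, -0.003], [-0.15, -0.989, 0.001], [-0.003, -0.0, -1.0]]
ft_force: [0.5, -0.1, -0.0]
gripper_width: 0.0002
gripper_force: 0.0
clock: 11.85
position: [0.5396, -0.0159, 0.0793]
orientation: [[0.988, -0.152, 0.001], [-0.152, -0.988, -0.0], [0.001, -0.0, -1.0]]
ft_force: [0.5, 0.3, 1.4]
gripper_width: -0.0003
gripper_force: 0.7
clock: 12.15
position: [0.5402, -0.016, 0.0768]
orientation: [[0.988, -0.152, 0.003], [-0.152, -0.988, -0.0], [0.003, -0.0, -1.0]]
ft_force: [2.5, -0.5, 4.4]
gripper_width: -0.0001
gripper_force: 1.8
```

```bash
python3 -m handwheel '[[[0,0,0.002,0,0],[0,0,0.002,0,0],[0,0,0,0,0]]]'
python3 -m handwheel '[[[0,0,0.002,0,0],[0,0,0,0,0]]]'
```

```text
clock: 12.45
position: [0.5406, -0.0161, 0.0749]
orientation: [[0.988, -0.151, 0.003], [-0.151, -0.988, -0.001], [0.003, 0.0, -1.0]]
ft_force: [-3.6, -0.5, 14.6]
gripper_width: 0.0001
gripper_force: 7.8
clock: 12.65
position: [0.5408, -0.0161, 0.0746]
orientation: [[0.988, -0.151, 0.002], [-0.151, -0.988, -0.001], [0.002, 0.0, -1.0]]
ft_force: [-8.9, 0.4, 24.0]
gripper_width: -0.0001
gripper_force: 12.7
```

The key bottomed out. Lifting clear for a final check.

```bash
python3 -m handwheel '[[[0,0,-0.04,0,0],[0,0,-0.04,0,0],[0,0,-0.04,0,0],[0,0.04,-0.02,0,0],[0,0.045,0,0,0]]]' | head -2
python3 -m handwheel '[[[0,0.045,0,0,0],[0,0.045,0,0,0],[0,0.045,0,0,0],[0,0.045,0,0,0],[0,0,0,0,0]]]' | head -2
python3 s2.py | sed -n '/now/,$p'; python3 s.py| sed -n '/now/,$p'; python3 p.py
python3 - <<'E'
from h import *
a=cap("side");b=cap("top");z=np.load("first.npz")
c=np.hstack([b["img"][80:280,140:360],z["bi"][80:280,140:360]]);cv2.imwrite("pics/j.png",cv2.resize(c,None,fx=1.8,fy=1.8)[:,:,::-1])
E
```

```text
clock: 13.15
position: [0.5276, -0.1003, 0.2137]
clock: 13.65
position: [0.4968, -0.2818, 0.2082]
now
mains [(-16, 6.8, 12), (-12, 6.8, 11), (-8, 5.8, 12), (-4, 5.4, 10), (0, 4.1, 10), (4, 4.1, 9), (8, 2.4, 13), (12, 1.4, 10), (16, -0.1, 9)]
heater [(-16, 0.9, 7), (-12, 7.7, 6), (-8, 5.6, 5), (-4, 5.0, 4), (0, 3.5, 6), (4, 2.6, 5), (8, 3.3, 6), (12, 1.2, 5), (16, -0.3, 5)]
start [(-16, -0.7, 13), (-12, -2.2, 14), (-8, 1.5, 15), (-4, 5.4, 17), (0, 5.6, 15), (4, 5.1, 14), (8, 1.5, 14), (12, -0.2, 15), (16, -0.4, 16)]
stop [(-16, -1.1, 6), (-12, -1.4, 6), (-8, 1.4, 8), (-4, 6.6, 6), (0, 5.5, 7), (4, 4.1, 5), (8, -0.2, 5), (12, -0.2, 9), (16, 1.1, 6)]
now
mains []
heater []
start []
stop []
13.8 local x,y,z -0.0016 -0.3469 0.2085 F [-0.7  0.5  0.2]
lid 0.011721832243522655 1422
```

View pics/j.png

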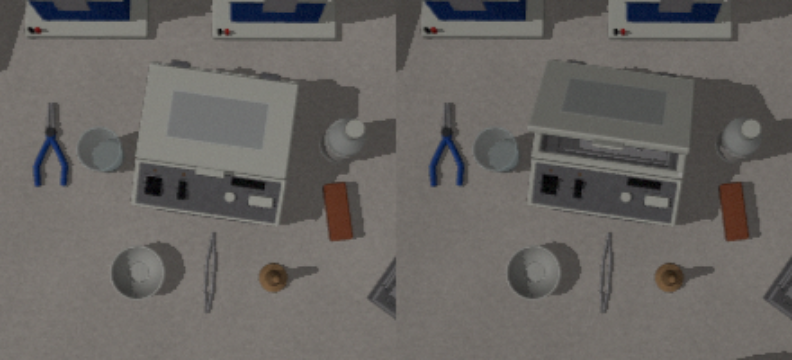

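The picture shows the lid shut (about 215,120) and every bystander where it began. The depth profile has both rockers on and both keys up. Handing in.

```bash
python3 -c "
from rig import ticket
print(ticket.job_done())"
```

```text
the job is handed in; nothing more can be done
None
```

The job is handed in at about 14 s on the robot's clock, with no verdict returned: the lid is shut, mains and heater are on, the start key was pressed and came back up, the stop key was not touched, and nothing else on the bench has visibly moved.

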